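# Set a drying post into the airing rail by feel

## Robot

A 6-joint arm with a two-finger parallel gripper is mounted at the origin on the work surface. World frame = base frame: x ahead of the robot, y to its left, z up, the work surface at z = 0. Lengths are in m, angles in degrees, forces in N, time in s.
With the tool pointing down it reaches from about 0.25 to 0.8 m from the base axis. Payload 3.9 kg.
Tool frame: the origin (TCP) lies at the very end of the fingers, on their centre line; the grasp point (between the pads) lies 19 mm behind it; z points along the fingers, y is the line along which they close (so a half turn about z gives the same grasp; the last joint's range is limited). The gripper opens to 85 mm and grips with 20 to 120 N. Pads are 22 mm wide; open, the fingers measure 114 mm over their backs; the gripper's body (76 mm by 85 mm) begins 54 mm behind the grasp point. The pads swing forward as they close: fully open they stand 13 mm farther back than shut.
Start: joints at [-69.557, 14.897, -7.913, 67.191, 0, 90], TCP at [0.183, -0.492, 0.231] pointing down, gripper open.
Joint ranges: [-159.42, 159.42], [-47.68, 98.78], [-73.54, 78.23], [-108.79, 121.32], [-90, 84.71], [-180, 180]. Speed limits (degrees/s): [147.25, 147.25, 180, 180, 180, 180].

## Interface

Orientations are given as [roll, pitch, yaw] about the fixed x, y, z axes, in that order (R = Rz(yaw) Ry(pitch) Rx(roll)).
In Python, from workcell import arm, grab_frame, get_calibration, find_in, regions_of, place_of gives the robot as it stands.
- The arm moves only by the tool apply_moves, never from a script. Its argument "targets" is a list of rows, each a list of 7 numbers: the closure in counts, from 0 (fully open) to 255 (shut), then the shift along the tool's x, y, z in m, then the turn, a rotation vector about the tool's x, y, z in rad. A call has 1 to 8 rows; each row shifts and turns the commanded pose from where the row before left it, along the tool's axes as they then stand; what a row does not reach is not made up. A row lasts 1/8 s, in which the tool goes at most 62.5 mm and 10.7 degrees, less where a joint would pass 70% of its speed; a pose out of reach is approached as far as the arm can. A call is refused whole if a number of a shift passes 0.0625 or a number of a turn 0.188, either way. A call with a gripper value outside its range is refused whole. The fingers move at their own pace and stop on an object; "squeeze" is the grip in N (left out, the last holds). Time passes only in rows, so rows that do not move let the fingers close. It gives the time, the measured TCP pose, the force, the opening and the grip force at its end, in the units of the state.
- arm.sense(): the state, without advancing time (a new reading comes with each control period).
- grab_frame(name): name is "scene" or "side" or "wrist"; returns (picture, depth): 384x512x3 uint8, red, green, blue; 384x512 float32, m along the optical axis (not along the pixel's ray), 0 where there is no reading.
- get_calibration(name): a dict with "K" (3x3 intrinsics, pixels), "world_to_cam" (4x4, takes a point from world to camera coordinates); the wrist camera has in their place "T_tool_cam" (4x4, takes a point from camera to tool coordinates, whose origin is the TCP and whose axes are the flange's). Camera axes: x right, y down, z forward; pixel columns grow to the right and rows downward; lengths in m; the calibration is good to about 2 mm. A picture is of the moment at which its call begins: read the wrist's pose just before it. get_calibration takes no time and is no camera call.
- arm.finish_job(): hands the job in; it is judged then, once.
Trained networks look in the newest picture that a camera, given by its name, has taken for a name from the list of things; names that differ only in an ending like _2 or _b are one class to them, and where a whole thing is asked for, a point or a joint stands for the part that bears it (a point fixed in the world has none). Each returns a list of dicts, best first, with "conf" (0 to 1); they miss things now and then, are a little off and sometimes report something else, mostly with a low value. They report only what shows in the picture. A call takes as long as a camera call. They do not tell look-alikes from the thing itself.
- find_in(camera, name): "centre" ([x, y, z] in m, in the coordinates of the camera as it stood for that picture, good to about 4 mm: the middle of the surface that is visible of it).
- regions_of(camera, name): "region" (384x512 bool, what is visible of it).
- place_of(camera, name): "centre" ([x, y, z] in m, in the coordinates of the camera as it stood for that picture, good to about 4 mm: a listed point, or the origin of a listed thing).
The state is a dict: "time": time; "joints": joint angles; "dq": joint speeds; "effort": joint torques, N m; "tcp_pos": TCP position; "ee_rot": TCP orientation; "contact_force": force on the tool from outside, world axes, zero at the start; "torque": the same for the moment, N m; "grip_width": finger opening in m; "grip_force": force on a finger pad.
Only numpy, scipy, OpenCV 4.12 (cv2) and the standard library are available. Lean on these libraries where they do the work, as an engineer would, in place of code of your own. Each camera call takes 0.05 s, during which the arm holds its last target. There are 200 camera calls.

## Task

Take the loose wooden drying post out of its grey holder block and set its steel foot down in the groove of the white airing rail, right at the end of the groove farthest from the post that already stands on the rail. Then, pressing only lightly, slide the foot along the groove towards that standing post until it drops into the blind hole in the groove's dark floor, and leave the post fully home, upright and released. Never lean hard on the rail, and leave everything else on the bench where it is.

Things in the scene. Friction and masses are not known exactly. Their poses are not given: they have to be found in the camera images.
- rail: White steel rail fixed to the bench, 360 mm long, 60 wide, 34 high, rigid. Origin: centre of its underside; x runs along it towards the wooden post that already stands on it (axis at x = +155 mm, 74 mm tall above the rail's top), y across, z up. A post is home when its collar rests on the rail's top (foot tip then 8 mm above the bench). Post against rail: 2 to 6 N is right, over 25 N too hard (over 60 N once the foot is in the hole).
- groove_start (a point): The end of the rail's groove farthest from the standing post, on the centre line, level with the rail's top (34 mm above the bench), at the rail's x = -95 mm; axes as the rail's. The groove runs straight from here along +x for 125 mm; 13 mm wide, 12 mm deep, upright walls. Set the foot down within 30 mm of this end wall.
- floor_mid (a point): Centre of the groove's flat dark floor, 22 mm above the bench, at the rail's x = -32.5 mm; axes as the rail's. The floor is rubber-backed: it yields 1 mm per 3 N, 4 mm at most, then is hard. It has one unmarked blind hole on the centre line, 12 mm in diameter, 17 mm deep, rim chamfered 1.2 mm. Its centre is anywhere from 7.5 mm before to 37.5 mm past this point along x, differs every time and is not measured: feel for it.
- holder: Fixed grey plastic block 50 x 50 x 34 mm with a 12 mm bore 30 mm deep in its top, in which the loose post stands. Origin: centre of its underside.
- post: Loose drying post, about 100 g, 100 mm tall, round about its z axis (up). Origin at the foot's tip. From the tip up: steel foot 10 mm in diameter, 26 mm long, tip chamfered 1.5 mm; wooden collar 28 mm in diameter from 26 to 32 mm; shaft 16 mm in diameter up to 90 mm; knob 22 mm in diameter to 100 mm. In its holder the tip is 8 mm above the bench.
- post_grip (a point): Where to grip the loose post: on its axis half-way up the bare shaft, 62 mm above the foot's tip. The shaft there is 16 mm in diameter.
- post_tip (a point): The centre of the flat end of the loose post's foot.
- scoop: White measuring cup, 64 mm wide, 55 mm high. Bystander. Origin: centre of its underside.
- jar: Glass jar with a steel cap, 76 mm wide, 110 mm high. Bystander. Origin: centre of its underside.
- spray: White plastic bottle, 64 mm wide, 190 mm high. Bystander. Origin: centre of its underside.
- brush: Small hand brush lying beyond the rail. Bystander. Origin on its underside.
- peg_a: Wooden clothes-peg, 75 x 11 x 11 mm, lying flat. Bystander. Origin: centre of its underside.
- peg_b: Another wooden clothes-peg, as the first. Bystander.
- iron: Clothes iron on its sole, 230 x 100 x 134 mm. Bystander. Origin: centre of its underside.
Things that resemble listed ones, but are neither listed nor needed, are in the scene too. What is shaped like the post but yellow is not meant.

How it is judged:
By the outcome, as a careful person would: the job done as asked, in the order asked, and still so for the second after the job is handed in, with the robot touching nothing.
It also fails if it takes over 64 s, if anything falls off the work surface, if the arm or the gripper's body presses on something with over 40 N, if the wrist force passes 120 N, or if a joint passes its speed limit or range.

## Working session

There is one attempt and no reset: what is moved stays moved. The work goes in short steps, Python scripts to look and compute and a tool call to move; the robot and the scene stay as the last step left them, time stands still between calls to the robot, and variables do not carry over. Pictures are saved under pics/ and viewed, at most 10 in all, crops included, and the job is handed in when it is done.

Besides the shell and the picture viewer there is one more tool, called as name(argument=value, ...), one argument or row to a line, values as JSON. apply_moves: Moves the arm, as the interface text tells. Its arguments: {"type":"object","properties":{"targets":{"type":"array","items":{"type":"array","items":{"type":"number"}}},"squeeze":{"type":"number"}},"required":["targets"]}

```bash
mkdir -p pics; ls
cat > h.py <<'E'
import numpy as np, cv2
from workcell import arm, grab_frame, get_calibration, find_in, regions_of, place_of
from scipy.spatial.transform import Rotation as R
def c2w(cam):
    c=get_calibration(cam)
    if cam!='wrist': return np.linalg.inv(c['world_to_cam'])
    s=arm.sense(); T=np.eye(4); T[:3,:3]=R.from_euler('xyz',s['ee_rot'],degrees=True).as_matrix(); T[:3,3]=s['tcp_pos']
    return T@c['T_tool_cam']
def w(T,p): return (T@np.r_[p,1])[:3]
def pix(cam,T,p):
    q=np.linalg.inv(T)@np.r_[p,1]; k=get_calibration(cam)['K']@q[:3]; return k[:2]/k[2]
def unproj(cam,T,depth):
    K=get_calibration(cam)['K']; v,u=np.mgrid[:384,:512]
    P=np.stack([(u-K[0,2])/K[0,0]*depth,(v-K[1,2])/K[1,1]*depth,depth],-1)
    return P@T[:3,:3].T+T[:3,3]
E
python3 - <<'E'
from h import *
print(arm.sense())
for c in ['scene','side']:
    im,d=grab_frame(c); cv2.imwrite(f'pics/{c}0.png',im[:,:,::-1]); T=c2w(c); np.savez(f'{c}0.npz',im=im,d=d)
    for n in ['rail','post','groove_start','holder']:
        for r in place_of(c,n)[:3]: print(c,n,round(r['conf'],2),w(T,r['centre']).round(4),pix(c,T,w(T,r['centre'])).round())
a=cv2.imread('pics/scene0.png');b=cv2.imread('pics/side0.png')
E
```

```text
pics
{'time': 0.0, 'joints': array([-6.95569652e+01,  1.49352973e+01, -7.98800127e+00,  6.71899186e+01,
       -5.43190155e-04,  8.99988188e+01]), 'dq': array([-0.06047249,  0.00806461,  0.07460287, -0.00719298,  0.00655132,
       -0.00590839]), 'effort': array([ 1.22881986e-03, -4.05674458e+01,  2.53922474e+01,  1.87900598e-02,
        3.22305295e-04,  9.46059316e-06]), 'tcp_pos': array([ 0.18312266, -0.49128095,  0.23045409]), 'ee_rot': array([-1.79886783e+02,  5.40854981e-04,  2.04442171e+01]), 'contact_force': array([-0.5190043 , -0.26349845, -0.3109999 ]), 'torque': array([0.03711513, 0.00056139, 0.03708216]), 'grip_force': 0.0, 'grip_width': 0.08546375302976979}
scene rail 0.74 [5.905e-01 4.000e-02 2.000e-04] [254. 190.]
scene post 0.66 [ 0.4617 -0.2136  0.0081] [240. 111.]
scene post 0.42 [ 0.4427 -0.1364 -0.0021] [260. 126.]
scene groove_start 0.92 [ 0.5808 -0.0564  0.0315] [237. 159.]
scene holder 0.71 [ 0.4621 -0.214  -0.0007] [240. 113.]
side rail 0.68 [5.903e-01 3.790e-02 2.000e-04] [243. 213.]
side post 0.64 [ 0.4609 -0.2175  0.0066] [174. 246.]
side post 0.61 [ 0.7741  0.0926 -0.0011] [297. 220.]
side post 0.44 [ 0.4441 -0.1417  0.0027] [182. 231.]
side groove_start 0.83 [ 0.5815 -0.0573  0.0364] [228. 221.]
side groove_start 0.68 [ 0.4606 -0.218   0.0048] [174. 246.]
side holder 0.56 [ 0.462  -0.2146  0.0044] [174. 246.]
```

View pics/scene0.png

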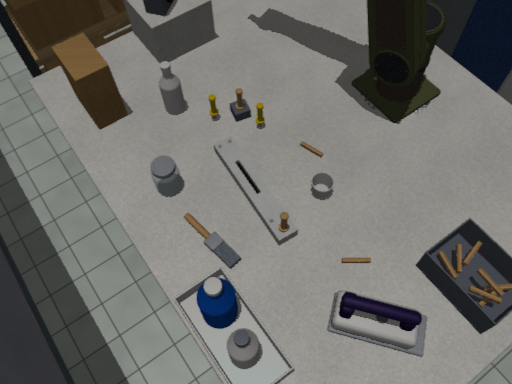

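View pics/side0.png

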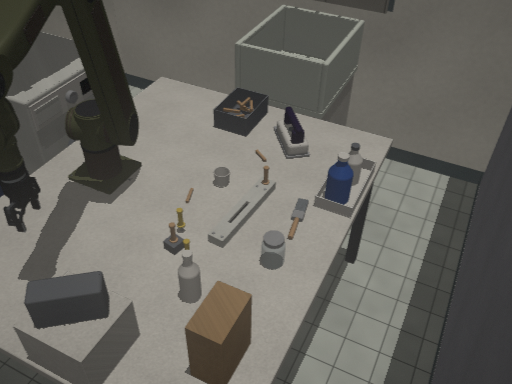

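The pictures show the wooden post in the grey holder at scene (240,105). Yellow look-alikes stand at (213,105) and (260,115), and the rail's own post is at (284,222). The one in the grey block fits the description, so I'll confirm it in a crop and measure.

Run:
```python
from h import *
out=[]
for c in ['scene','side']:
    z=np.load(c+'0.npz'); im,d=z['im'],z['d']; T=c2w(c); P=unproj(c,T,d)
    X,Y,Z=P[...,0],P[...,1],P[...,2]
    near=(abs(X-.59)<.2)&(abs(Y-.04)<.22)
    m=near&(abs(Z-.034)<.005)
    m=m.astype(np.uint8); n,l,s,ct=cv2.connectedComponentsWithStats(m)
    i=1+np.argmax(s[1:,4]); q=P[l==i][:,:2].astype(np.float32)
    r=cv2.minAreaRect(q*1000); e=np.linalg.eigh(np.cov(q.T))[1][:,1]
    print(c,'rail',r,'zmed',np.median(Z[l==i]),np.degrees(np.arctan2(e[1],e[0])))
    # tall bits: post tops
    t=((X>.3)&(X<.8)&(Y>-.4)&(Y<.3)&(Z>.06)&(Z<.13)&(d>0)).astype(np.uint8)
    n,l,s,ct=cv2.connectedComponentsWithStats(t)
    for k in range(1,n):
        if s[k,4]>12: print('  tall',s[k,4],ct[k].round(),np.median(P[l==k],0).round(4),Z[l==k].max().round(4), im[l==k].mean(0).round())
    g=regions_of(c,'holder')
    for r in g[:1]:
        h=r['region']; print('  holder top',np.median(P[h&(abs(Z-.034)<.006)],0), h.sum())
    x0,y0=(190,75) if c=='scene' else (140,195)
    out.append(cv2.resize(im[y0:y0+75,x0:x0+95,::-1],None,fx=4,fy=4,interpolation=cv2.INTER_CUBIC))
cv2.imwrite('pics/crop.png',np.hstack(out))
```

```text
scene rail ((591.5204467773438, 40.23231506347656), (361.7179870605469, 62.12703323364258), 85.31548309326172) zmed 0.0327073361883905 84.81532180132585
  tall 410 [171.  91.] [ 0.6252 -0.3304  0.1028] 0.1294 [85. 84. 82.]
  tall 83 [239.  94.] [ 0.4643 -0.2082  0.0987] 0.1088 [92. 75. 56.]
  tall 73 [212. 100.] [ 0.5387 -0.241   0.0939] 0.104 [104.  91.  19.]
  tall 69 [260. 108.] [ 0.4438 -0.1315  0.0941] 0.1015 [104.  91.  18.]
  tall 579 [166. 169.] [ 0.775  -0.1005  0.1069] 0.1156 [92. 94. 97.]
  tall 93 [284. 218.] [0.6068 0.198  0.1034] 0.1124 [99. 79. 56.]
  holder top [ 0.4695301  -0.20372348  0.03213257] 285
side rail ((592.2898559570312, 35.92637634277344), (362.831787109375, 64.10873413085938), 85.21566009521484) zmed 0.0332737888334268 85.28158290149652
  tall 59 [266. 171.] [0.6068 0.1863 0.0899] 0.1096 [102.  90.  76.]
  tall 62 [180. 213.] [ 0.4455 -0.1436  0.09  ] 0.1026 [115. 104.  67.]
  tall 77 [172. 229.] [ 0.466  -0.2191  0.0927] 0.111 [104.  91.  77.]
  tall 406 [271. 243.] [ 0.776  -0.1408  0.1064] 0.1169 [110. 110. 108.]
  tall 63 [186. 244.] [ 0.54   -0.2523  0.0923] 0.1049 [120. 108.  69.]
  tall 413 [190. 279.] [ 0.6323 -0.3783  0.1028] 0.1298 [107. 104.  99.]
  holder top [ 0.4751649  -0.22719374  0.0335571 ] 230
```

View pics/crop.png

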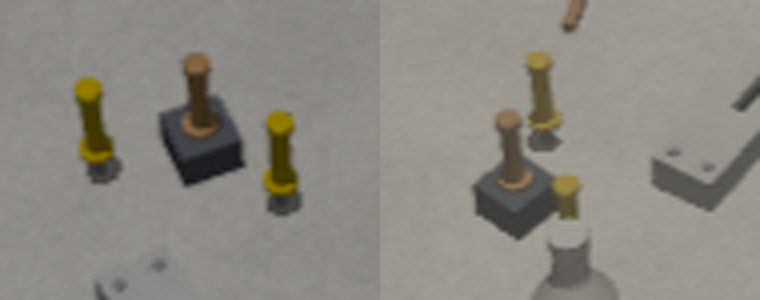

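The crop confirms the wooden post in the grey block, at about (197,100) in the crop. Yellow ones stand on both sides of it at (90,120) and (280,150), so the fingers have to come in between them. A small test turn comes first.

apply_moves(
  targets=[
    [0,0,0,0,0,0,-0.18],
    [0,0,0,0,0,0,0],
  ],
)

```text
time: 0.85
tcp_pos: [0.1834, -0.4919, 0.2313]
ee_rot: [180.0, -0.0, 30.6]
contact_force: [0.1, -0.2, 0.1]
grip_width: 0.0852
grip_force: 0.0
```

Run:
```python
from h import *
s=arm.sense();print(s['joints'].round(1),s['ee_rot'],s['tcp_pos'])
```

```text
[-69.6  14.9  -7.9  67.2   0.   79.8] [ 1.79994792e+02 -1.49411042e-03  3.06393449e+01] [ 0.18337759 -0.49194776  0.23133552]
```

apply_moves(
  targets=[
    [0,0.0478,-0.012,0,0,0,0],
    [0,0.0478,-0.012,0,0,0,0],
    [0,0.0478,-0.012,0,0,0,0],
    [0,0.0478,-0.012,0,0,0,0],
    [0,0.0478,-0.012,0,0,0,0],
    [0,0.0478,-0.012,0,0,0,0],
    [0,0.0478,-0.012,0,0,0,0],
    [0,0.0478,-0.012,0,0,0,0],
  ],
)

```text
time: 1.85
tcp_pos: [0.464, -0.2127, 0.2315]
ee_rot: [180.0, -0.0, 30.6]
contact_force: [-0.1, -0.7, -0.6]
grip_width: 0.0858
grip_force: 0.0
```

apply_moves(
  targets=[
    [0,0,0,0,0,0,-0.18],
    [0,0,0,0,0,0,-0.18],
    [0,0,0,0,0,0,-0.18],
    [0,0,0,0,0,0,-0.18],
    [0,0,0,0,0,0,-0.18],
    [0,0,0,0,0,0,-0.18],
    [0,0,0,0,0,0,-0.18],
    [0,0,0,0,0,0,-0.18],
  ],
)

```text
time: 2.85
tcp_pos: [0.4629, -0.2139, 0.2313]
ee_rot: [-180.0, 0.0, 113.4]
contact_force: [0.5, 0.1, -0.3]
grip_width: 0.0853
grip_force: 0.0
```

apply_moves(
  targets=[
    [0,0,0,0,0,0,-0.18],
    [0,0,0,0,0,0,-0.113],
    [0,0,0,0,0,0,0],
    [0,0,0,0,0,0,0],
  ],
)

```text
time: 3.35
tcp_pos: [0.4629, -0.2139, 0.2313]
ee_rot: [180.0, 0.0, 129.9]
contact_force: [0.5, 0.2, -0.8]
grip_width: 0.0857
grip_force: 0.0
```

Run:
```python
from h import *
print(get_calibration('wrist'))
T=c2w('wrist'); im,d=grab_frame('wrist'); cv2.imwrite('pics/w1.png',im[:,:,::-1]); P=unproj('wrist',T,d)
X,Y,Z=P[...,0],P[...,1],P[...,2]
m=((d>0)&(abs(X-.463)<.035)&(abs(Y+.214)<.035)&(Z>.04)&(Z<.13))
if m.any():
  q=P[m]; print(m.sum(),np.median(q,0),q[:,2].max(),'pix',np.argwhere(m).mean(0))
  k=q[q[:,2]>q[:,2].max()-.006]; print('knob',cv2.minEnclosingCircle((k[:,:2]*1000).astype(np.float32)),len(k))
for n in ['post_grip','post','holder']:
  for r in place_of('wrist',n)[:3]: print(n,r['conf'],w(T,r['centre']).round(4),pix('wrist',T,w(T,r['centre'])).round())
```

```text
{'K': array([[334.81880972,   0.        , 256.84309561],
       [  0.        , 334.81880972, 192.48341504],
       [  0.        ,   0.        ,   1.        ]]), 'T_tool_cam': array([[ 2.79968967e-05, -9.57542741e-01, -2.88291343e-01,
         7.37415787e-02],
       [ 9.99999883e-01, -1.12213029e-04,  4.69822172e-04,
        -3.92608642e-04],
       [-4.82224855e-04, -2.88291323e-01,  9.57542626e-01,
        -1.42005319e-01],
       [ 0.00000000e+00,  0.00000000e+00,  0.00000000e+00,
         1.00000000e+00]])}
734 [ 0.45897393 -0.21140338  0.10656155] 0.11002629586747231 pix [177.4359673  255.39918256]
knob ((461.092041015625, -213.95498657226562), 10.911458015441895) 506
post_grip 0.83 [ 0.4635 -0.2169  0.0696] [256. 177.]
post_grip 0.65 [ 0.4386 -0.1368  0.0588] [291.  91.]
post_grip 0.63 [ 0.5352 -0.2515  0.0595] [288. 243.]
post 0.88 [ 5.360e-01 -2.458e-01  3.000e-04] [287. 219.]
post 0.75 [ 0.4627 -0.2119  0.0073] [258. 160.]
post 0.65 [ 0.441  -0.1381  0.0018] [287.  93.]
holder 0.94 [ 0.4594 -0.2141 -0.003 ] [255. 157.]
```

View pics/w1.png

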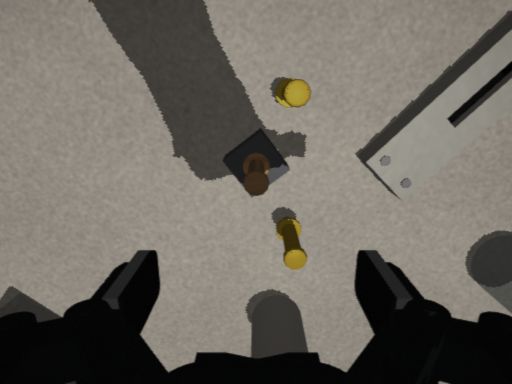

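The wrist picture shows the post at (256,180), with yellow ones at (295,92) and (293,250) clear of the closing line. Descending.

apply_moves(
  targets=[
    [0,0.001,-0.001,0.045,0,0,0],
    [0,0,0,0.045,0,0,0],
    [0,0,0,0.045,0,0,0],
    [0,0,0,0.045,0,0,0],
    [0,0,0,0,0,0,0],
    [120,0,0,0,0,0,0],
    [120,0,0,0,0,0,0],
  ],
  squeeze=40,
)

```text
time: 4.42
tcp_pos: [0.4634, -0.2146, 0.0534]
ee_rot: [179.9, 0.2, 130.0]
contact_force: [0.1, 0.1, 0.3]
grip_width: 0.0516
grip_force: 0.0
```

apply_moves(
  targets=[
    [255,0,0,0,0,0,0],
    [255,0,0,0,0,0,0],
    [255,0,0,0,0,0,0],
    [255,0,0,0,0,0,0],
  ],
  squeeze=40,
)

```text
time: 4.92
tcp_pos: [0.4621, -0.2142, 0.0523]
ee_rot: [180.0, 0.1, 130.0]
contact_force: [-1.2, -0.9, 6.8]
grip_width: 0.0154
grip_force: 38.8
```

apply_moves(
  targets=[
    [255,0,0,-0.01,0,0,0],
    [255,0,0,-0.03,0,0,0],
    [255,0,0,-0.04,0,0,0],
    [255,0,0,-0.04,0,0,0],
    [255,0,0,0,0,0,0],
  ],
  squeeze=50,
)

```text
time: 5.55
tcp_pos: [0.4638, -0.2148, 0.1749]
ee_rot: [179.8, 0.4, 130.1]
contact_force: [1.0, -0.6, -1.4]
grip_width: 0.0153
grip_force: 49.1
```

apply_moves(
  targets=[
    [255,0,0,0,0,0,-0.158],
    [255,0,0,0,0,0,-0.158],
    [255,0,0,0,0,0,-0.158],
    [255,0,0,0,0,0,-0.158],
    [255,0,0,0,0,0,-0.158],
    [255,0,0,0,0,0,0],
  ],
)

```text
time: 6.3
tcp_pos: [0.4607, -0.2133, 0.1703]
ee_rot: [180.0, -0.1, 175.2]
contact_force: [1.0, -0.7, -0.9]
grip_width: 0.0149
grip_force: 49.1
```

apply_moves(
  targets=[
    [255,-0.0269,0.0449,0,0,0,0],
    [255,-0.0269,0.0449,0,0,0,0],
    [255,-0.0269,0.0449,0,0,0,0],
    [255,-0.0269,0.0449,0,0,0,0],
    [255,0,0,0,0,0,0],
    [255,0,0,0,0,0,0],
  ],
)

```text
time: 7.05
tcp_pos: [0.5825, -0.0436, 0.1705]
ee_rot: [-180.0, -0.1, 175.3]
contact_force: [-1.0, 0.1, -1.2]
grip_width: 0.0151
grip_force: 49.3
```

Run:
```python
from h import *
s=arm.sense(); print(s['tcp_pos'],s['ee_rot'],s['contact_force'],s['torque'],s['joints'].round(1))
ims=[]
for c in ['wrist','scene','side']:
    T=c2w(c); im,d=grab_frame(c); np.savez(f'{c}2.npz',im=im,d=d,T=T); ims.append(im[:,:,::-1])
    for n in ['post_tip','groove_start','rail','floor_mid']:
      for r in place_of(c,n)[:2]: print(c,n,round(r['conf'],2),w(T,r['centre']).round(4),pix(c,T,w(T,r['centre'])).round())
crops=[cv2.resize(ims[0],(380,285)),cv2.resize(ims[1][110:260,190:390],(380,285)),cv2.resize(ims[2][120:270,150:350],(380,285))]
cv2.imwrite('pics/w2.png',np.vstack([np.hstack(crops[:2]),np.hstack([crops[2],np.zeros_like(crops[0])])]))
```

```text
[ 0.58250974 -0.0435774   0.17054553] [-1.79967993e+02 -1.19045281e-01  1.75254541e+02] [-1.00272641  0.09886926 -1.20515254] [ 0.04780143 -0.01173475 -0.03984998] [-4.3 22.5 -6.  61.7 -0.   0.5]
wrist post_tip 0.94 [ 5.362e-01 -2.452e-01  2.000e-04] [ 37. 142.]
wrist post_tip 0.85 [ 0.5811 -0.043   0.1243] [258. 218.]
wrist groove_start 0.61 [ 0.5872 -0.0593  0.0323] [239. 188.]
wrist rail 0.77 [0.5904 0.0382 0.0028] [343. 174.]
wrist floor_mid 0.74 [0.5844 0.0034 0.0208] [309. 176.]
wrist floor_mid 0.62 [ 0.7711  0.0961 -0.0041] [395. 325.]
scene post_tip 0.6 [ 0.5395 -0.2437 -0.0006] [214. 118.]
scene post_tip 0.53 [ 0.4428 -0.1372 -0.0009] [259. 125.]
scene groove_start 0.7 [ 0.5817 -0.0427  0.1898] [237. 130.]
scene groove_start 0.56 [ 0.5838 -0.0573  0.0331] [236. 159.]
scene rail 0.64 [0.5906 0.0402 0.0012] [254. 190.]
scene rail 0.62 [0.5927 0.0071 0.0199] [247. 179.]
scene floor_mid 0.9 [0.5911 0.0071 0.016 ] [247. 179.]
side post_tip 0.59 [ 0.444  -0.1356  0.0015] [183. 230.]
side post_tip 0.54 [ 0.5813 -0.0451  0.1244] [230. 200.]
side groove_start 0.86 [ 0.5799 -0.0555  0.0334] [228. 221.]
side groove_start 0.53 [0.5645 0.5263 0.0014] [290. 140.]
side rail 0.83 [0.5919 0.0382 0.0019] [244. 212.]
side floor_mid 0.8 [0.5866 0.0039 0.0224] [238. 214.]
```

View pics/w2.png

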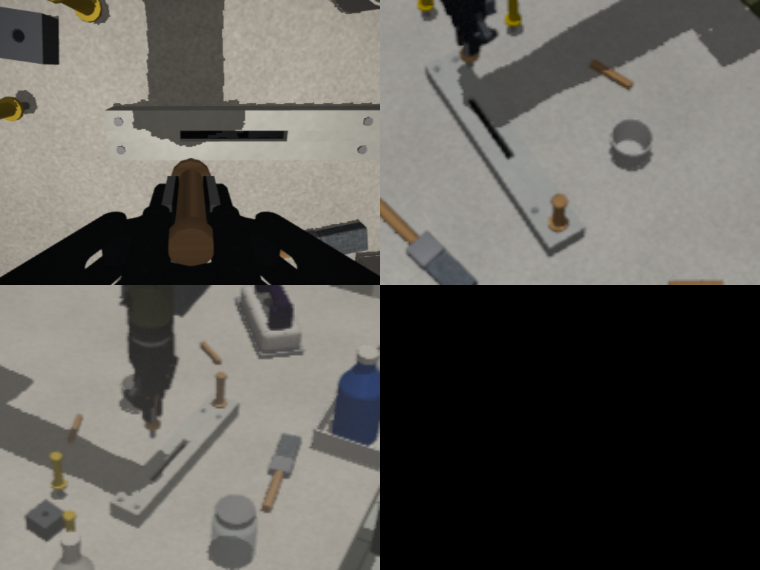

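The held post is at about (190,200) in the wrist tile. The groove lies at (180–287,135), and the empty holder is at (18,36). Next I'll measure the groove's line against the held foot.

Run:
```python
from h import *
a=np.radians(85.25); ex=np.array([np.cos(a),np.sin(a)]); en=np.array([np.sin(a),-np.cos(a)]) # along, and world-x-ish normal
for c in ['wrist','scene','side']:
    z=np.load(c+'2.npz'); im,d,T=z['im'],z['d'],z['T']; P=unproj(c,T,d); g=im.mean(2)
    XY=P[...,:2]; s=(XY-[.5912,.0385])@ex; t=XY@en
    m=(abs(P[...,2]-.034)<.004)&(abs(s)<.2)&(abs(t-.586)<.045)
    pts=[]
    for lo in np.arange(-.16,.16,.02):
        k=m&(s>lo)&(s<lo+.02)
        if k.sum()>30: pts.append((lo+.01,*np.percentile(t[k],[1,99]),k.sum()))
    p=np.array(pts); mid=(p[:,1]+p[:,2])/2; print(c,'mid',(np.median(mid)).round(4),'slope',np.polyfit(p[:,0],mid,1)[0].round(4),'wid',np.median(p[:,2]-p[:,1]).round(4))
    print('   s ends',np.percentile(s[m],[.3,99.7]).round(4))
    # dark groove in pixel: intersect rays with z=.034
    K=get_calibration(c)['K']; v,u=np.mgrid[:384,:512]; ray=np.stack([(u-K[0,2])/K[0,0],(v-K[1,2])/K[1,1],np.ones_like(u)],-1)@T[:3,:3].T
    q=T[:3,3]+ray*((.034-T[2,3])/ray[...,2])[...,None]; s2=(q[...,:2]-[.5912,.0385])@ex; t2=q[...,:2]@en
    k=(g<35)&(abs(t2-.586)<.02)&(s2>-.11)&(s2<.05)
    print('   dark',k.sum(),'s',np.percentile(s2[k],[2,98]).round(4),'t',np.percentile(t2[k],[5,50,95]).round(4))
# foot in wrist/side depth
tcp=arm.sense()['tcp_pos']
print('tcp s,t',(tcp[:2]-[.5912,.0385])@ex, tcp[:2]@en)
for c in ['wrist','side','scene']:
    z=np.load(c+'2.npz'); P=unproj(c,z['T'],z['d'])
    for lo,hi in ((.120,.1515),(.152,.159)):
        m=(np.hypot(P[...,0]-tcp[0],P[...,1]-tcp[1])<.025)&(P[...,2]>lo)&(P[...,2]<hi)&(z['d']>0)
        if m.sum(): 
            q=P[m]; print(c,lo,m.sum(),np.median(q,0).round(4),'s',np.percentile((q[:,:2]-[.5912,.0385])@ex,[3,97]).round(4),'t',np.percentile(q[:,:2]@en,[3,97]).round(4),'zmin',q[:,2].min().round(4))
```

```text
wrist mid 0.5851 slope 0.0243 wid 0.0594
   s ends [-0.1798  0.1386]
   dark 1450 s [-0.0927  0.0221] t [0.58   0.5836 0.588 ]
scene mid 0.5865 slope 0.0041 wid 0.0591
   s ends [-0.1769  0.1814]
   dark 86 s [-0.0811  0.0258] t [0.5855 0.5887 0.5918]
side mid 0.5872 slope -0.0016 wid 0.0591
   s ends [-0.1829  0.1773]Traceback (most recent call last):
  File "<stdin>", line 17, in <module>
    return _quantile_unchecked(
        a, q, axis, out, overwrite_input, method, keepdims, weights)
    return _ureduce(a,
                    func=_quantile_ureduce_func,
    ...<5 lines>...
                    overwrite_input=overwrite_input,
                    method=method)
    r = func(a, **kwargs)
    result = _quantile(arr,
                       quantiles=q,
    ...<2 lines>...
                       out=out,
                       weights=wgt)
    slices_having_nans = np.isnan(arr[-1, ...])
                                  ~~~^^^^^^^^^
IndexError: index -1 is out of bounds for axis 0 with size 0
```

apply_moves(
  targets=[
    [255,-0.002,0,0.03,0,0,0],
    [255,0,0,0.03,0,0,0],
    [255,0,0,0.02,0,0,0],
    [255,0,0,0.005,0,0,0],
    [255,0,0,0,0,0,0],
    [255,0,0,0,0,0,0],
  ],
)

```text
time: 8.55
tcp_pos: [0.5864, -0.0438, 0.0874]
ee_rot: [-180.0, 0.1, 175.3]
contact_force: [-0.4, 0.8, -0.4]
grip_width: 0.015
grip_force: 49.3
```

Run:
```python
from h import *
a=np.radians(85.25); ex=np.array([np.cos(a),np.sin(a)]); en=np.array([np.sin(a),-np.cos(a)])
s=arm.sense(); tcp=s['tcp_pos']; print(tcp,s['ee_rot'],s['contact_force'],'s,t',(tcp[:2]-[.5912,.0385])@ex, tcp[:2]@en)
T=c2w('wrist'); im,d=grab_frame('wrist'); c='wrist'; np.savez('wrist3.npz',im=im,d=d,T=T)
i2=np.ascontiguousarray(im[:,:,::-1])
K=get_calibration(c)['K']; v,u=np.mgrid[:384,:512]; ray=np.stack([(u-K[0,2])/K[0,0],(v-K[1,2])/K[1,1],np.ones_like(u)],-1)@T[:3,:3].T
q=T[:3,3]+ray*((.034-T[2,3])/ray[...,2])[...,None]; s2=(q[...,:2]-[.5912,.0385])@ex; t2=q[...,:2]@en
g=im.mean(2)
for lo in np.arange(-.06,.03,.01):
    k=(s2>lo)&(s2<lo+.002)&(abs(t2-.586)<.05)
    o=np.argsort(t2[k]); tt=t2[k][o]; gg=g[k][o]
    b=[gg[(tt>x)&(tt<=x+.0015)].mean().round() if ((tt>x)&(tt<=x+.0015)).any() else -1 for x in np.arange(.570,.603,.0015)]
    print(lo.round(3),b)
P=unproj(c,T,d); r=np.hypot(P[...,0]-tcp[0],P[...,1]-tcp[1]); print('tip region',[(z0,((r<.02)&(abs(P[...,2]-z0)<.003)).sum()) for z0 in (.038,.044,.05,.056,.062,.068)])
print('tip px',pix(c,T,np.r_[tcp[:2],tcp[2]-.0443]))
cv2.imwrite('pics/w3.png',cv2.resize(i2[80:290,120:400],None,fx=2.8,fy=2.8,interpolation=cv2.INTER_CUBIC))
```

```text
[ 0.58638062 -0.04378136  0.08743429] [-1.79997771e+02  1.22463846e-01  1.75315678e+02] [-0.37605232  0.787099   -0.4119131 ] s,t -0.08239784550068716 0.5879921488610045
-0.06 [np.float64(90.0), np.float64(90.0), np.float64(90.0), np.float64(89.0), np.float64(89.0), np.float64(75.0), np.float64(11.0), np.float64(6.0), np.float64(6.0), np.float64(7.0), np.float64(8.0), np.float64(48.0), np.float64(72.0), np.float64(72.0), np.float64(82.0), np.float64(92.0), np.float64(91.0), np.float64(91.0), np.float64(132.0), np.float64(200.0), np.float64(198.0), np.float64(198.0), np.float64(197.0)]
-0.05 [np.float64(89.0), np.float64(89.0), np.float64(89.0), np.float64(89.0), np.float64(88.0), np.float64(74.0), np.float64(11.0), np.float64(6.0), np.float64(6.0), np.float64(7.0), np.float64(8.0), np.float64(48.0), np.float64(70.0), np.float64(71.0), np.float64(81.0), np.float64(90.0), np.float64(99.0), np.float64(193.0), np.float64(196.0), np.float64(195.0), np.float64(195.0), np.float64(194.0), np.float64(194.0)]
-0.04 [np.float64(89.0), np.float64(88.0), np.float64(87.0), np.float64(87.0), np.flo
[... 2421 characters left out ...]
t64(188.0), np.float64(187.0), np.float64(187.0), np.float64(188.0), np.float64(188.0)]
0.02 [np.float64(191.0), np.float64(192.0), np.float64(192.0), np.float64(193.0), np.float64(193.0), np.float64(166.0), np.float64(27.0), np.float64(18.0), np.float64(18.0), np.float64(17.0), np.float64(9.0), np.float64(47.0), np.float64(70.0), np.float64(73.0), np.float64(159.0), np.float64(189.0), np.float64(188.0), np.float64(188.0), np.float64(188.0), np.float64(189.0), np.float64(189.0), np.float64(188.0), np.float64(188.0)]
tip region [(0.038, np.int64(4)), (0.044, np.int64(5)), (0.05, np.int64(0)), (0.056, np.int64(0)), (0.062, np.int64(0)), (0.068, np.int64(58))]
tip px [256.91060127 220.87616825]
```

View pics/w3.png

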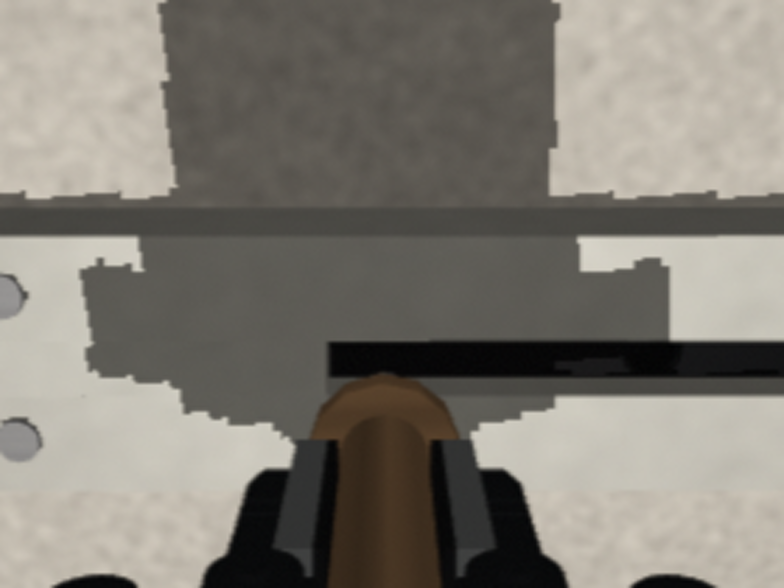

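The wrist crop shows the groove's end at crop (329,360) and its opening in rows 341–393, with the collar's upper edge at (385,373). I'll check the camera bias from where the collar should appear.

Run:
```python
from h import *
z=np.load('wrist3.npz'); T,im=z['T'],z['im']; tcp=np.array([.58638,-.04378,.08743]); tip=tcp[2]-.0443
a=np.radians(85.25); ex=np.array([np.cos(a),np.sin(a)]); en=np.array([np.sin(a),-np.cos(a)])
th=np.linspace(0,6.28,200)
for h in (.026,.032):
    p=np.array([pix('wrist',T,[tcp[0]+.014*np.cos(x),tcp[1]+.014*np.sin(x),tip+h]) for x in th]); print(h,'row min',p[:,1].min(),'col',p[:,0].min(),p[:,0].max())
print('observed col 256 rows', [(r,im[r,256].tolist()) for r in range(199,222)])
print('row 232 cols',[(c,int(im[232,c,0])-int(im[232,c,2])) for c in list(range(226,238))+list(range(278,290))])
print('px per mm t at z.07', pix('wrist',T,np.r_[tcp[:2],.07])-pix('wrist',T,np.r_[tcp[:2]-.001*en,.07]))
K=get_calibration('wrist')['K']
for r,c in ((80+360/2.8,120+329/2.8),):
    ray=T[:3,:3]@[(c-K[0,2])/K[0,0],(r-K[1,2])/K[1,1],1]; q=T[:3,3]+ray*(.034-T[2,3])/ray[2]; print('end wall s rel tcp',(q[:2]-tcp[:2])@ex)
```

```text
0.026 row min 214.25245017688917 col 230.1488547673899 283.783264346663
0.032 row min 218.55100319909988 col 229.25287434730984 284.7091063436806
observed col 256 rows [(199, [92, 91, 84]), (200, [93, 91, 85]), (201, [86, 84, 78]), (202, [25, 25, 23]), (203, [8, 7, 8]), (204, [7, 6, 7]), (205, [7, 6, 7]), (206, [7, 7, 7]), (207, [6, 6, 7]), (208, [6, 6, 7]), (209, [7, 7, 8]), (210, [6, 7, 7]), (211, [7, 6, 7]), (212, [19, 18, 16]), (213, [53, 45, 37]), (214, [66, 50, 34]), (215, [69, 52, 35]), (216, [71, 52, 35]), (217, [82, 61, 40]), (218, [88, 65, 44]), (219, [87, 66, 44]), (220, [87, 65, 44]), (221, [86, 64, 42])]
row 232 cols [(226, 8), (227, 8), (228, 8), (229, 7), (230, 9), (231, 14), (232, 26), (233, 37), (234, 39), (235, 40), (236, 40), (237, 40), (278, 41), (279, 41), (280, 40), (281, 34), (282, 23), (283, 13), (284, 8), (285, 8), (286, 8), (287, 9), (288, 8), (289, 8)]
px per mm t at z.07 [-0.00247597  1.76427118]
end wall s rel tcp -0.012004532797585144
```

apply_moves(
  targets=[
    [255,0.0025,0,0.005,0,0,0],
    [255,0,0,0,0,0,0],
    [255,0,0,0,0,0,0],
  ],
)

```text
time: 8.98
tcp_pos: [0.5828, -0.0435, 0.0813]
ee_rot: [-180.0, -0.0, 175.3]
contact_force: [0.6, -0.5, -0.9]
grip_width: 0.0154
grip_force: 49.3
```

apply_moves(
  targets=[
    [255,0,0,0.001,0,0,0],
    [255,0,0,0.001,0,0,0],
    [255,0,0,0.001,0,0,0],
    [255,0,0,0,0,0,0],
  ],
)

```text
time: 9.48
tcp_pos: [0.5828, -0.0435, 0.0781]
ee_rot: [180.0, -0.0, 175.3]
contact_force: [0.8, -1.0, -0.9]
grip_width: 0.0151
grip_force: 49.3
```

apply_moves(
  targets=[
    [255,0,0,0.001,0,0,0],
    [255,0,0,0.0005,0,0,0],
    [255,0,0,0,0,0,0],
  ],
)

```text
time: 9.85
tcp_pos: [0.5829, -0.0435, 0.0768]
ee_rot: [180.0, 0.0, 175.3]
contact_force: [1.2, -0.6, -1.0]
grip_width: 0.015
grip_force: 49.3
```

```bash
cat > rel.py <<'E'
from h import *
a=np.radians(85.25); ex=np.array([np.cos(a),np.sin(a)]); en=np.array([np.sin(a),-np.cos(a)])
s=arm.sense(); tcp=s['tcp_pos']; tip=tcp[2]-.0443
T=c2w('wrist'); im,d=grab_frame('wrist'); s2=arm.sense(); print(tcp,s2['tcp_pos'],s2['contact_force'],'t',tcp[:2]@en)
g=im.astype(float).mean(2); K=get_calibration('wrist')['K']
def t_at(r,c,z):
    ray=T[:3,:3]@[(c-K[0,2])/K[0,0],(r-K[1,2])/K[1,1],1]; q=T[:3,3]+ray*(z-T[2,3])/ray[2]; return q[:2]@en,(q[:2]-tcp[:2])@ex
col=g[:,300:330].mean(1); print('groove col',[(r,int(col[r])) for r in range(195,240)])
cc=g[:,256]; print('collar col',[(r,int(cc[r])) for r in range(200,228)])
th=np.linspace(0,6.28,300)
for h in (.026,.032): print('pred collar row',min(pix('wrist',T,[tcp[0]+.014*np.cos(x),tcp[1]+.014*np.sin(x),tip+h])[1] for x in th))
p=lambda t: pix('wrist',T,np.r_[en*t+ex*((tcp[:2]+.02*ex)@ex),.034])[1]
for t in (.578,.5785,.579,.5795,.58,.59,.591,.592,.593): print(t,p(t).round(2),end=' ')
E
python3 rel.py
```

```text
[ 0.58293575 -0.04351681  0.076788  ] [ 0.58294897 -0.04350457  0.07684182] [ 0.03156728 -0.37101379 -0.66220205] t 0.5845372052533137
groove col [(195, 91), (196, 91), (197, 91), (198, 91), (199, 91), (200, 91), (201, 91), (202, 91), (203, 90), (204, 90), (205, 90), (206, 90), (207, 90), (208, 90), (209, 90), (210, 90), (211, 90), (212, 84), (213, 33), (214, 9), (215, 6), (216, 7), (217, 13), (218, 14), (219, 14), (220, 14), (221, 13), (222, 13), (223, 8), (224, 8), (225, 22), (226, 67), (227, 72), (228, 72), (229, 72), (230, 72), (231, 72), (232, 76), (233, 99), (234, 121), (235, 131), (236, 166), (237, 170), (238, 169), (239, 175)]
collar col [(200, 92), (201, 91), (202, 92), (203, 92), (204, 92), (205, 92), (206, 92), (207, 92), (208, 92), (209, 91), (210, 91), (211, 90), (212, 86), (213, 58), (214, 52), (215, 52), (216, 55), (217, 62), (218, 67), (219, 67), (220, 66), (221, 66), (222, 66), (223, 65), (224, 63), (225, 61), (226, 59), (227, 57)]
pred collar row 214.3053252592084
pred collar row 218.58127407807376
0.578 211.6 0.5785 212.4 0.579 213.2 0.5795 214.0 0.58 214.8 0.59 230.51 0.591 232.06 0.592 233.6 0.593 235.14
```

apply_moves(
  targets=[
    [255,-0.0013,0,0,0,0,0],
    [255,0,0,0.0005,0,0,0],
    [255,0,0,0,0,0,0],
  ],
)

```text
time: 10.28
tcp_pos: [0.5841, -0.0436, 0.0762]
ee_rot: [-180.0, -0.0, 175.3]
contact_force: [-0.1, -0.3, -0.9]
grip_width: 0.0155
grip_force: 49.3
```

apply_moves(
  targets=[
    [255,0,0,0.0015,0,0,0],
    [255,0,0,0,0,0,0],
    [255,0,0,0,0,0,0],
  ],
)

```text
time: 10.65
tcp_pos: [0.5842, -0.0436, 0.0748]
ee_rot: [180.0, -0.0, 175.3]
contact_force: [0.1, 0.7, -0.9]
grip_width: 0.015
grip_force: 49.3
```

apply_moves(
  targets=[
    [255,0,0,0.0015,0,0,0],
    [255,0,0,0,0,0,0],
    [255,0,0,0,0,0,0],
  ],
)

```text
time: 11.02
tcp_pos: [0.5842, -0.0436, 0.0733]
ee_rot: [-180.0, -0.0, 175.3]
contact_force: [0.2, 0.2, -0.5]
grip_width: 0.0151
grip_force: 49.3
```

In the groove with no contact, since the tip is at about 29 mm. I'll carry on down to the floor.

apply_moves(
  targets=[
    [255,0,0,0.002,0,0,0],
    [255,0,0,0.002,0,0,0],
    [255,0,0,0,0,0,0],
  ],
)

```text
time: 11.4
tcp_pos: [0.584, -0.0436, 0.069]
ee_rot: [180.0, -0.0, 175.3]
contact_force: [0.6, 0.3, -0.6]
grip_width: 0.015
grip_force: 49.3
```

apply_moves(
  targets=[
    [255,0,0,0.0015,0,0,0],
    [255,0,0,0,0,0,0],
  ],
)

```text
time: 11.65
tcp_pos: [0.5841, -0.0436, 0.0677]
ee_rot: [-180.0, -0.0, 175.3]
contact_force: [-0.9, -0.2, -0.8]
grip_width: 0.0152
grip_force: 49.3
```

apply_moves(
  targets=[
    [255,0,0,0.001,0,0,0],
    [255,0,0,0,0,0,0],
  ],
)

```text
time: 11.9
tcp_pos: [0.5842, -0.0436, 0.0667]
ee_rot: [180.0, -0.0, 175.3]
contact_force: [-0.9, 0.5, -1.0]
grip_width: 0.0151
grip_force: 49.3
```

apply_moves(
  targets=[
    [255,0,0,0.0007,0,0,0],
    [255,0,0,0,0,0,0],
  ],
)

```text
time: 12.15
tcp_pos: [0.5843, -0.0436, 0.0662]
ee_rot: [-180.0, 0.0, 175.3]
contact_force: [-0.2, 1.5, 0.8]
grip_width: 0.015
grip_force: 49.2
```

apply_moves(
  targets=[
    [255,0,0,0.0009,0,0,0],
    [255,0,0,0,0,0,0],
  ],
)

```text
time: 12.4
tcp_pos: [0.5843, -0.0436, 0.0655]
ee_rot: [-180.0, 0.0, 175.3]
contact_force: [-0.6, -0.2, 1.7]
grip_width: 0.015
grip_force: 49.2
```

apply_moves(
  targets=[
    [255,0,0.001,0,0,0,0],
    [255,0,0.001,0,0,0,0],
    [255,0,0,0,0,0,0],
  ],
)

```text
time: 12.78
tcp_pos: [0.5846, -0.0419, 0.0654]
ee_rot: [-180.0, 0.0, 175.3]
contact_force: [-1.0, -1.8, 2.6]
grip_width: 0.0151
grip_force: 49.4
```

apply_moves(
  targets=[
    [255,0,0.002,0,0,0,0],
    [255,0,0.002,0,0,0,0],
    [255,0,0.002,0,0,0,0],
    [255,0,0.002,0,0,0,0],
    [255,0,0.002,0,0,0,0],
    [255,0,0.002,0,0,0,0],
  ],
)

```text
time: 13.52
tcp_pos: [0.5853, -0.0295, 0.0652]
ee_rot: [-180.0, -0.0, 175.3]
contact_force: [-0.9, -2.1, 2.9]
grip_width: 0.0152
grip_force: 49.4
```

apply_moves(
  targets=[
    [255,0,0.002,0,0,0,0],
    [255,0,0.002,0,0,0,0],
    [255,0,0.002,0,0,0,0],
    [255,0,0.002,0,0,0,0],
    [255,0,0.002,0,0,0,0],
    [255,0,0.002,0,0,0,0],
  ],
)

```text
time: 14.28
tcp_pos: [0.5863, -0.0175, 0.0652]
ee_rot: [-180.0, -0.0, 175.3]
contact_force: [-0.6, -2.3, 3.2]
grip_width: 0.0151
grip_force: 49.4
```

apply_moves(
  targets=[
    [255,0,0.002,0,0,0,0],
    [255,0,0.002,0,0,0,0],
    [255,0,0.002,0,0,0,0],
    [255,0,0.002,0,0,0,0],
    [255,0,0,0,0,0,0],
  ],
)

```text
time: 14.9
tcp_pos: [0.587, -0.0094, 0.0652]
ee_rot: [180.0, -0.0, 175.3]
contact_force: [0.2, -1.0, 3.8]
grip_width: 0.0152
grip_force: 49.4
```

apply_moves(
  targets=[
    [255,0,0.001,0,0,0,0],
    [255,0,0.001,0,0,0,0],
  ],
)

```text
time: 15.15
tcp_pos: [0.5871, -0.0078, 0.0652]
ee_rot: [-180.0, -0.0, 175.3]
contact_force: [-0.8, -2.7, 2.8]
grip_width: 0.0153
grip_force: 49.4
```

apply_moves(
  targets=[
    [255,0,0.001,0,0,0,0],
    [255,0,0.001,0,0,0,0],
  ],
)

```text
time: 15.4
tcp_pos: [0.5873, -0.0057, 0.0652]
ee_rot: [-180.0, 0.0, 175.3]
contact_force: [-0.6, -2.8, 2.4]
grip_width: 0.0152
grip_force: 49.4
```

apply_moves(
  targets=[
    [255,0,0.001,0,0,0,0],
    [255,0,0.001,0,0,0,0],
  ],
)

```text
time: 15.65
tcp_pos: [0.5875, -0.0037, 0.0652]
ee_rot: [-180.0, -0.0, 175.3]
contact_force: [0.1, -2.8, 3.4]
grip_width: 0.0156
grip_force: 49.4
```

apply_moves(
  targets=[
    [255,0,0.001,0,0,0,0],
    [255,0,0.001,0,0,0,0],
  ],
)

```text
time: 15.9
tcp_pos: [0.5876, -0.0017, 0.0652]
ee_rot: [180.0, -0.0, 175.3]
contact_force: [-0.2, -2.0, 3.5]
grip_width: 0.0152
grip_force: 49.4
```

apply_moves(
  targets=[
    [255,0,0.001,0,0,0,0],
    [255,0,0.001,0,0,0,0],
  ],
)

```text
time: 16.15
tcp_pos: [0.5878, 0.0003, 0.0652]
ee_rot: [-180.0, -0.0, 175.3]
contact_force: [0.5, -2.5, 2.2]
grip_width: 0.0156
grip_force: 49.4
```

apply_moves(
  targets=[
    [255,0,0.001,0,0,0,0],
    [255,0,0.001,0,0,0,0],
  ],
)

```text
time: 16.4
tcp_pos: [0.5879, 0.0023, 0.0652]
ee_rot: [180.0, -0.0, 175.3]
contact_force: [0.5, -2.3, 2.6]
grip_width: 0.0151
grip_force: 49.4
```

apply_moves(
  targets=[
    [255,0,0.001,0,0,0,0],
    [255,0,0.001,0,0,0,0],
  ],
)

```text
time: 16.65
tcp_pos: [0.5881, 0.0043, 0.0652]
ee_rot: [-180.0, -0.0, 175.3]
contact_force: [-0.2, -1.8, 3.2]
grip_width: 0.0151
grip_force: 49.4
```

apply_moves(
  targets=[
    [255,0,0.001,0,0,0,0],
    [255,0,0.001,0,0,0,0],
  ],
)

```text
time: 16.9
tcp_pos: [0.5883, 0.0063, 0.0652]
ee_rot: [180.0, -0.0, 175.3]
contact_force: [0.2, -2.4, 2.6]
grip_width: 0.0153
grip_force: 49.4
```

apply_moves(
  targets=[
    [255,0,0.001,0,0,0,0],
    [255,0,0.001,0,0,0,0],
  ],
)

```text
time: 17.15
tcp_pos: [0.5884, 0.0083, 0.0652]
ee_rot: [180.0, 0.0, 175.3]
contact_force: [0.0, -2.3, 2.6]
grip_width: 0.0153
grip_force: 49.4
```

apply_moves(
  targets=[
    [255,0,0.001,0,0,0,0],
    [255,0,0.001,0,0,0,0],
  ],
)

```text
time: 17.4
tcp_pos: [0.5886, 0.0102, 0.0652]
ee_rot: [180.0, 0.0, 175.3]
contact_force: [-0.2, -2.0, 2.9]
grip_width: 0.0152
grip_force: 49.4
```

apply_moves(
  targets=[
    [255,0,0.001,0,0,0,0],
    [255,0,0.001,0,0,0,0],
  ],
)

```text
time: 17.65
tcp_pos: [0.5887, 0.0123, 0.0652]
ee_rot: [180.0, -0.0, 175.3]
contact_force: [-0.4, -3.2, 3.0]
grip_width: 0.015
grip_force: 49.4
```

apply_moves(
  targets=[
    [255,0,0.001,0,0,0,0],
    [255,0,0.001,0,0,0,0],
  ],
)

```text
time: 17.9
tcp_pos: [0.5889, 0.0143, 0.0652]
ee_rot: [180.0, -0.0, 175.3]
contact_force: [-0.0, -2.5, 2.8]
grip_width: 0.015
grip_force: 49.4
```

apply_moves(
  targets=[
    [255,0,0.001,0,0,0,0],
    [255,0,0.001,0,0,0,0],
  ],
)

```text
time: 18.15
tcp_pos: [0.589, 0.0164, 0.0651]
ee_rot: [180.0, -0.0, 175.3]
contact_force: [-0.0, -1.6, 1.2]
grip_width: 0.0151
grip_force: 49.3
```

apply_moves(
  targets=[
    [255,0,0.001,0,0,0,0],
    [255,0,0.001,0,0,0,0],
  ],
)

```text
time: 18.4
tcp_pos: [0.5887, 0.0187, 0.0647]
ee_rot: [180.0, -0.1, 175.3]
contact_force: [-0.5, -0.0, -1.2]
grip_width: 0.0147
grip_force: 49.4
```

apply_moves(
  targets=[
    [255,0,0.001,0,0,0,0],
    [255,0,0.001,0,0,0,0],
  ],
)

```text
time: 18.65
tcp_pos: [0.5892, 0.0203, 0.065]
ee_rot: [180.0, -0.0, 175.3]
contact_force: [0.3, -0.5, 0.1]
grip_width: 0.0153
grip_force: 49.4
```

The vertical force vanished at y ≈ 0.0187, so that is the hole. Step back slightly and lower gently.

apply_moves(
  targets=[
    [255,0,-0.0012,0,0,0,0],
    [255,0,0,0.0007,0,0,0],
    [255,0,0,0,0,0,0],
  ],
)

```text
time: 19.02
tcp_pos: [0.5893, 0.0189, 0.0644]
ee_rot: [180.0, -0.0, 175.3]
contact_force: [-0.0, -0.1, -0.8]
grip_width: 0.0155
grip_force: 49.4
```

apply_moves(
  targets=[
    [255,0,0,0.0007,0,0,0],
    [255,0,0,0,0,0,0],
  ],
)

```text
time: 19.27
tcp_pos: [0.5893, 0.019, 0.0637]
ee_rot: [-180.0, -0.0, 175.3]
contact_force: [0.5, -0.2, -0.8]
grip_width: 0.015
grip_force: 49.4
```

apply_moves(
  targets=[
    [255,0,0,0.0008,0,0,0],
    [255,0,0,0.0007,0,0,0],
    [255,0,0,0,0,0,0],
  ],
)

```text
time: 19.65
tcp_pos: [0.5893, 0.019, 0.0622]
ee_rot: [180.0, -0.0, 175.3]
contact_force: [-1.1, -0.1, -0.9]
grip_width: 0.0156
grip_force: 49.4
```

apply_moves(
  targets=[
    [255,0,0,0.0008,0,0,0],
    [255,0,0,0.0007,0,0,0],
    [255,0,0,0,0,0,0],
  ],
)

```text
time: 20.02
tcp_pos: [0.5892, 0.019, 0.0607]
ee_rot: [-180.0, -0.0, 175.3]
contact_force: [0.0, -0.4, -0.9]
grip_width: 0.0152
grip_force: 49.4
```

5.6 mm into the hole with no side force, so I'll continue to the collar seat at TCP ≈ 0.0523.

apply_moves(
  targets=[
    [255,0,0,0.001,0,0,0],
    [255,0,0,0.001,0,0,0],
    [255,0,0,0.001,0,0,0],
    [255,0,0,0,0,0,0],
  ],
)

```text
time: 20.52
tcp_pos: [0.5892, 0.019, 0.0577]
ee_rot: [-180.0, -0.0, 175.3]
contact_force: [0.0, 0.2, -1.4]
grip_width: 0.0155
grip_force: 49.4
```

apply_moves(
  targets=[
    [255,0,0,0.001,0,0,0],
    [255,0,0,0.001,0,0,0],
    [255,0,0,0.001,0,0,0],
    [255,0,0,0,0,0,0],
  ],
)

```text
time: 21.02
tcp_pos: [0.5892, 0.019, 0.0547]
ee_rot: [-180.0, -0.0, 175.3]
contact_force: [0.3, 0.1, -0.2]
grip_width: 0.0152
grip_force: 49.4
```

apply_moves(
  targets=[
    [255,0,0,0.001,0,0,0],
    [255,0,0,0.0006,0,0,0],
    [255,0,0,0,0,0,0],
  ],
)

```text
time: 21.4
tcp_pos: [0.5892, 0.019, 0.0531]
ee_rot: [-180.0, -0.0, 175.3]
contact_force: [0.7, 0.3, -1.1]
grip_width: 0.0148
grip_force: 49.4
```

apply_moves(
  targets=[
    [255,0,0,0.0005,0,0,0],
    [255,0,0,0,0,0,0],
  ],
)

```text
time: 21.65
tcp_pos: [0.5893, 0.019, 0.0527]
ee_rot: [-180.0, -0.0, 175.3]
contact_force: [0.1, -0.4, -0.8]
grip_width: 0.0152
grip_force: 49.4
```

apply_moves(
  targets=[
    [255,0,0,0.0004,0,0,0],
    [255,0,0,0,0,0,0],
  ],
)

```text
time: 21.9
tcp_pos: [0.5893, 0.019, 0.0524]
ee_rot: [180.0, 0.0, 175.3]
contact_force: [-0.1, -0.2, 0.9]
grip_width: 0.0152
grip_force: 49.4
```

Seated at 2 N. Release and withdraw upward.

apply_moves(
  targets=[
    [255,0,0,0.0002,0,0,0],
    [255,0,0,0,0,0,0],
    [255,0,0,0,0,0,0],
  ],
  squeeze=20,
)

```text
time: 22.28
tcp_pos: [0.5894, 0.019, 0.0524]
ee_rot: [180.0, 0.0, 175.3]
contact_force: [-2.0, -0.3, 4.2]
grip_width: 0.015
grip_force: 49.3
```

apply_moves(
  targets=[
    [150,0,0,0,0,0,0],
    [150,0,0,0,0,0,0],
    [100,0,0,0,0,0,0],
    [80,0,0,0,0,0,0],
    [80,0,0,0,0,0,0],
    [80,0,0,0,0,0,0],
  ],
)

```text
time: 23.02
tcp_pos: [0.5893, 0.019, 0.0521]
ee_rot: [180.0, -0.0, 175.3]
contact_force: [0.2, -0.6, -0.1]
grip_width: 0.0584
grip_force: 0.0
```

apply_moves(
  targets=[
    [80,0,0,-0.02,0,0,0],
    [80,0,0,-0.04,0,0,0],
    [80,0,0,-0.05,0,0,0],
    [80,0,0,-0.05,0,0,0],
    [80,0.05,0,0,0,0,0],
    [80,0,0,0,0,0,0],
    [80,0,0,0,0,0,0],
  ],
)

```text
time: 23.9
tcp_pos: [0.5396, 0.0231, 0.2123]
ee_rot: [180.0, 0.0, 175.3]
contact_force: [-0.2, -0.2, 0.2]
grip_width: 0.0585
grip_force: 0.0
```

Run:
```python
from h import *
ims=[]
for c in ['wrist','scene','side']:
    T=c2w(c); im,d=grab_frame(c); ims.append(im[:,:,::-1]); P=unproj(c,T,d)
    m=(d>0)&(abs(P[...,0]-.589)<.03)&(abs(P[...,1]-.019)<.03)
    for lo,hi in ((.097,.115),(.045,.09)):
        q=P[m&(P[...,2]>lo)&(P[...,2]<hi)]
        if len(q): print(c,len(q),np.median(q,0).round(4),'zmax',np.percentile(q[:,2],[50,95]).round(4))
cv2.imwrite('pics/end.png',np.hstack([cv2.resize(ims[0],(400,300)),cv2.resize(ims[2][130:250,160:320],(400,300))]))
```

```text
wrist 548 [0.5864 0.019  0.1069] zmax [0.1069 0.1082]
wrist 310 [0.5817 0.019  0.07  ] zmax [0.07   0.0878]
scene 52 [0.5907 0.0234 0.1064] zmax [0.1064 0.1095]
scene 49 [0.5943 0.0266 0.0666] zmax [0.0666 0.0868]
side 30 [0.5909 0.0145 0.1057] zmax [0.1057 0.1113]
side 47 [0.5946 0.0129 0.0675] zmax [0.0675 0.0872]
```

View pics/end.png

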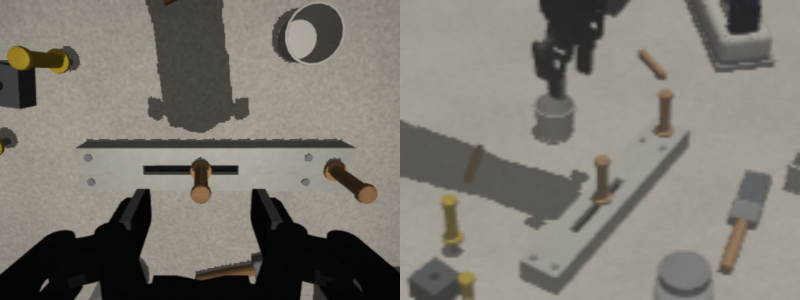

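The post stands upright in the rail at (200,180) in the wrist tile and (602,180) in the side tile. Its knob top is at about 0.107–0.108 m, which matches the home height, and the gripper is clear. Handing in.

```bash
python3 -c "
from h import *
print(arm.finish_job())"
```

```text
the job is handed in; nothing more can be done
None
```

The post is home in the blind hole, upright and released: I slid it along the groove at about 3–4 N, nothing else was moved as far as the pictures show, and the job was handed in at about 24 s.

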